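# Spin home the loose wing nut of a tape-roll holder

## Task

A fresh paper-tape roll has just been put on one of the two bench holders, and the wing nut above it is still loose. Spin that wing nut clockwise (seen from above) with fingertip strokes against the sides of its wings, never pinching it, until it stops fully home on the roll's steel disc. Pick nothing up, leave the empty holder's nut and everything else on the bench where they are, and finish clear of everything.

Things in the scene. Friction and masses are not known exactly. Their poses are not given: they have to be found in the camera images.
- roll_holder: Fixed grey steel C-frame with a brown paper-tape roll (116 mm across, top at 66 mm) on an upright spindle, left or right of the empty one; +x turned up to 0.5 rad from the world's. Origin: spindle axis at the bench surface. Base plate x -85 to 65, y -65 to 65, 10 mm thick; upright plate 70 mm wide at x -80 mm. The steel disc on the roll is 68 mm across, top at 71 mm
- frame_end (a point): End of the roll holder's flat arm, on the spindle axis, at the arm's top, 125 mm above the bench. The arm, 20 mm wide and 6 mm thick, runs from here over the nut towards the holder's -x to the upright, and ends here in a boss of 10 mm radius. A finger from above cannot pass through it, so the nut needs several strokes on the open +x side
- nut (a joint): Angle of the roll holder's wing nut, rad: 0 is fully home (hard stop), positive is backed off anticlockwise from above; starts at 3.8 to 7.8. The wings point at nut and nut + pi from the holder's +x axis: at home they lie along x, one under the arm, one straight out on the open side. It sinks 8 mm a turn, needs about 1 N on a wing, stays where left
- nut_top (a point): On that wing nut's axis, level with its wings' tops (103 mm above the bench at home); x along the wings; turns and sinks with the nut. Black plastic: hub radius 13 mm (foot 16), two opposite wings 8 mm thick out to 50 mm from the axis, each a plate 20 mm high with a round end 24 mm across centred 38 mm out. Wings reach 24 mm below this point
- empty_holder: The other holder, the same fixed frame with no roll on it, its steel disc lying at the foot of the bare spindle; origin and axes as on roll_holder. Not to be worked on
- spare_wing (a point): Top of one wing of the empty holder's wing nut (the same shape, wing tops 112 mm above the bench), 38 mm from its axis. That nut is free to turn and must be left as it is
- carton: Small loose taped carton, 100 x 140 x 75 mm high, beyond the holders; origin at the centre of its underside. Leave alone
- pen_cup: Loose black cup with pens, 72 mm across, about 125 mm high with the pens, left of the holders; origin at the centre of its underside. Leave alone
- scanner: Loose hand scanner lying flat, 160 mm long along x, 62 mm wide, 34 mm high, right of the holders; origin under its middle. Leave alone
- tape: Small loose roll of clear tape lying flat between the holders, 60 mm across, 24 mm high; origin at the centre of its underside. Leave alone
Not all that is in view belongs to the job. Leave any pink, purple or yellow look-alike of the roll_holder alone.

How it is judged:
By the outcome, as a careful person would: the job done as asked, in the order asked, and still so for the second after the job is handed in, with the robot touching nothing.
It also fails if it takes over 64 s, if anything falls off the work surface, if the arm or the gripper's body presses on something with over 40 N, if the wrist force passes 120 N, or if a joint passes its speed limit or range.

## Robot

A 6-joint arm with a two-finger parallel gripper is mounted at the origin on the work surface. World frame = base frame: x ahead of the robot, y to its left, z up, the work surface at z = 0. Lengths are in m, angles in rad, forces in N, time in s.
With the tool pointing down it reaches from about 0.35 to 0.775 m from the base axis. Payload 5.5 kg.
Tool frame: the origin (TCP) lies between the finger pads; the fingertips stand 19 mm ahead of it and the grasp point (between the pads) is the TCP; z points along the fingers, x is the direction in which the jaws open and shut, and the axes are right-handed (so a half turn about z gives the same grasp; the last joint's range is limited). The gripper opens to 85 mm and grips with 20 to 120 N. Pads are 22 mm wide; open, the fingers measure 114 mm over their backs; the gripper's body (76 mm by 85 mm) begins 54 mm behind the grasp point. The pads swing forward as they close: fully open they stand 13 mm farther back than shut.
Start: joints at [-1.477, 0.313, 0.046, 1.304, 0, 1.431], TCP at [0.133, -0.559, 0.25] pointing down, gripper open.
Joint ranges: [-2.76, 2.76], [-0.86, 1.69], [-1.03, 1.26], [-2.2, 2.34], [-1.47, 1.5], [-3.14, 3.14]. Speed limits (rad/s): [2.57, 2.57, 3.14, 3.14, 3.14, 3.14].

## Interface

Orientations are given as a unit quaternion [w, x, y, z].
In Python, from workcell import env gives the robot as it stands. The module is installed in compiled form; this text tells all that it offers.
- The arm moves only by the tool carry_out, never from a script. Its argument "steps" is a list of rows, each a list of 7 numbers: the gripper command: -1 is shut, 1 is fully open, values between are in proportion, then the shift along the tool's x, y, z in m, then the turn, a rotation vector about the tool's x, y, z in rad. A call has 1 to 20 rows; each row shifts and turns the commanded pose from where the row before left it, along the tool's axes as they then stand; what a row does not reach is not made up. A row lasts 1/8 s, in which the tool goes at most 62.5 mm and 10.7 degrees, less where a joint would pass 70% of its speed; a pose out of reach is approached as far as the arm can. A call with a gripper value outside its range is refused whole. The fingers move at their own pace and stop on an object; "grip_force" is the grip in N (left out, the last holds). Time passes only in rows, so rows that do not move let the fingers close. It gives the time, the measured TCP pose, the force and the opening at its end, in the units of the state.
- env.get_state(): the state, without advancing time (a new reading comes with each control period).
- env.read_camera(name): name is "scene" or "top" or "wrist"; returns a dict with "color" (400x640x3 uint8, red, green, blue), "K" (3x3 intrinsics, pixels), "R" (3x3) and "t" (3): a world point X has camera coordinates R X + t. Camera axes: x right, y down, z forward; pixel columns grow to the right and rows downward; lengths in m; the calibration is good to about 2 mm. A picture is of the moment at which its call begins. There is no depth.
- env.hand_in(): hands the job in, once; it reports no verdict.
The state is a dict: "clock": time; "joint_pos": joint angles; "qvel": joint speeds; "tau": joint torques, N m; "tcp_pos": TCP position; "orientation": TCP orientation; "wrist_force": force on the tool from outside, world axes, zero at the start; "ft_torque": the same for the moment, N m; "finger_gap": finger opening in m.
Only numpy, scipy, OpenCV 4.12 (cv2) and the standard library are available. Lean on these libraries where they do the work, as an engineer would, in place of code of your own. Each camera call takes 0.05 s, during which the arm holds its last target. There are 200 camera calls.

## Working session

There is one attempt and no reset: what is moved stays moved. The work goes in short steps, Python scripts to look and compute and a tool call to move; the robot and the scene stay as the last step left them, time stands still between calls to the robot, and variables do not carry over. Pictures are saved under pics/ and viewed, about 8 in all and at most 12, crops included, and the job is handed in when it is done.

Besides the shell and the picture viewer there is one more tool, called after "Request:" as name(argument=value, ...), one argument or row to a line, values as JSON. carry_out: Moves the arm, as the interface text tells. Its arguments: {"type":"object","properties":{"steps":{"type":"array","items":{"type":"array","items":{"type":"number"}}},"grip_force":{"type":"number"}},"required":["steps"]}

```bash
mkdir -p pics
cat > h.py <<'E'
import numpy as np,cv2
from workcell import env
def snap(n):
    d=env.read_camera(n); np.savez('pics/%s.npz'%n,**d); return d
def load(n): return dict(np.load('pics/%s.npz'%n))
def ray(d,u,v,z):
    C=-d['R'].T@d['t']; r=d['R'].T@np.linalg.solve(d['K'],[u,v,1.]); return C+r*(z-C[2])/r[2]
def proj(d,X):
    p=d['K']@(d['R']@np.array(X,float)+d['t']); return p[:2]/p[2]
E
python3 - <<'E'
from h import *
for n in('top','scene'):
    d=snap(n); cv2.imwrite('pics/%s1.png'%n,d['color'][:,:,::-1]); print(n,-d['R'].T@d['t'],d['K'][0,0])
s=env.get_state();print(s)
E
```

```text
top [0.36302096 0.00617046 1.07105398] 379.43250055973505
scene [1.1033564  0.51079476 1.25393866] 506.2041199984927
{'clock': 0.1, 'joint_pos': array([-1.47660065e+00,  3.13922717e-01,  4.50993627e-02,  1.30360116e+00,
       -8.95539569e-06,  1.43119723e+00]), 'qvel': array([-6.50075968e-04, -1.08283727e-03,  2.10732869e-03,  9.92092712e-04,
       -1.06291161e-03, -9.61441276e-07]), 'tau': array([ 3.19833976e-03, -4.81722379e+01,  2.99245763e+01,  1.26657769e-02,
       -1.42910671e-04, -2.94165204e-06]), 'tcp_pos': array([ 0.13315925, -0.5589352 ,  0.24950226]), 'orientation': array([-5.85475891e-04,  7.84751525e-01, -6.19809956e-01, -5.65672419e-04]), 'wrist_force': array([ 0.24172436,  0.17325422, -0.54483007]), 'ft_torque': array([ 0.00588493,  0.04406095, -0.02030766]), 'finger_gap': 0.0855924731848411}
```

View pics/top1.png

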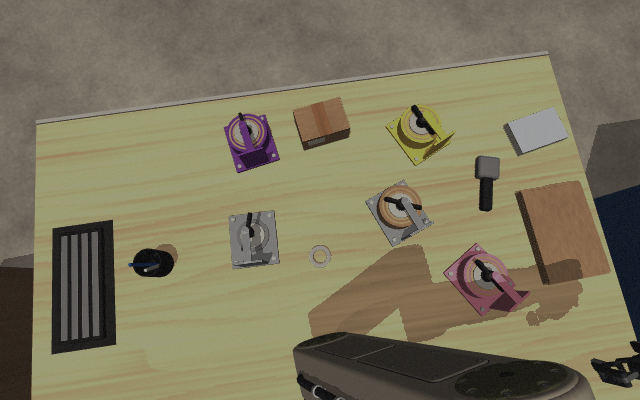

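View pics/scene1.png

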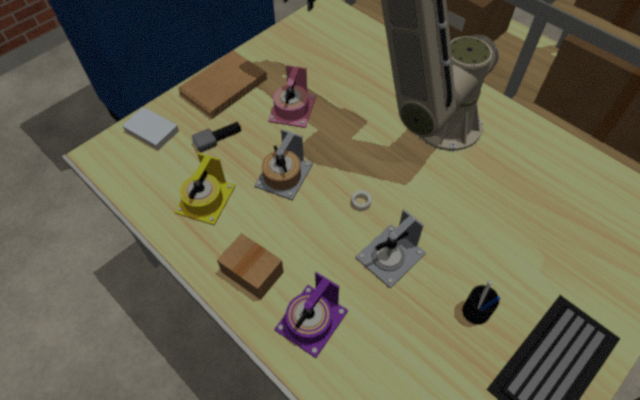

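The candidates in the top view are:
- grey frame with a brown roll at (402,208)
- grey frame, empty, at (253,238)
- purple (250,135), yellow (420,128) and pink (487,275) look-alikes

Only (402,208) is a grey frame carrying a brown roll, so that is the roll holder. In the scene view it is at (283,170). I'll confirm it in an enlarged crop.

Run:
```python
from h import *
a=load('top')['color'][170:255,355:445,::-1]; b=load('scene')['color'][125:205,240:330,::-1]
f=lambda i:cv2.resize(i,(400,int(400*i.shape[0]/i.shape[1])),interpolation=cv2.INTER_CUBIC)
a,b=f(a),f(b); H=max(len(a),len(b)); o=np.zeros((H,800,3),np.uint8); o[:len(a),:400]=a;o[:len(b),400:]=b
cv2.imwrite('pics/crop1.png',o)
d=load('top'); 
for u,v,z in [(405,181,.01),(434,232,.01),(366,205,.01),(396,246,.01)]: print(ray(d,u,v,z))
```

```text
[ 0.60701796 -0.27362851  0.01      ]
[ 0.45000796 -0.32536434  0.01      ]
[ 0.55380129 -0.15017856  0.01      ]
[ 0.42706967 -0.21276864  0.01      ]
```

View pics/crop1.png

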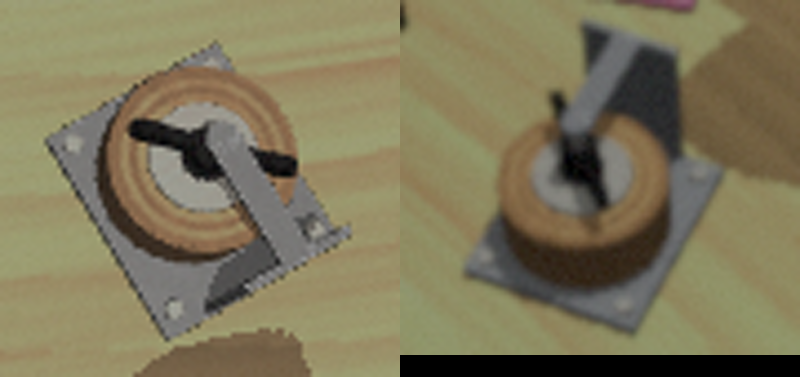

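The crop confirms a grey frame with a brown roll. The boss is near top pixel (405.6,200.8), the arm root near (420,229), and the wing tips near (386,199) and (420,207).

Run:
```python
from h import *
d=load('top');e=load('scene')
C=ray(d,405.6,200.8,.125);A=ray(d,419.8,229,.125);print('boss',C,'root',A,'L',np.hypot(*(A-C)[:2]))
x=(C-A)[:2];print('holder yaw',np.arctan2(x[1],x[0]))
# scene boss crop (575,125) of right half
print('scene boss',ray(e,240+175*.225,125+125*.225,.125))
for z in(.104,.108,.112):
  w1=ray(d,386,199.2,z);w2=ray(d,420.3,206.7,z);v=(w1-w2)[:2];print(z,(w1+w2)/2,'len',np.hypot(*v),'ang',np.arctan2(v[1],v[0]))
# base plate corners: front edge mid, rear...
c=np.array([ray(d,355+u/4.444,170+v/4.444,.01)[:2] for u,v in[(217,42),(48,140),(168,340),(348,235)]]);print(c)
# +x edge corners: c0,c1 (65,-65),(65,65); (-85,65)=c2
yw=[np.arctan2(*(c[1]-c[2])[::-1]),np.arctan2(*(c[1]-c[0])[::-1])-np.pi/2];print('yaw',yw)
y=np.mean(yw);R=np.array([[np.cos(y),-np.sin(y)],[np.sin(y),np.cos(y)]])
for p,l in zip(c,[(65,-65),(65,65),(-85,65),(-85,-65)]):print('org',p-R@(np.array(l)/1000))
s=load('top');import numpy as np
```

```text
boss [ 0.52917113 -0.23474173  0.125     ] root [ 0.45312965 -0.25589812  0.125     ] L 0.07892970861693717
holder yaw 0.2713589055841476
scene boss [ 0.53215475 -0.22642228  0.125     ]
0.104 [ 0.52821891 -0.23259132  0.104     ] len 0.0903085438445023 ang 1.2023052521182522
0.108 [ 0.52753561 -0.23160373  0.108     ] len 0.08993500298266009 ang 1.2023052521182536
0.112 [ 0.52685231 -0.23061615  0.112     ] len 0.08956146212081795 ang 1.2023052521182525
[[ 0.6120595  -0.27118129]
 [ 0.56391391 -0.1513595 ]
 [ 0.4269783  -0.20372016]
 [ 0.47555557 -0.32884442]]
yaw [np.float64(0.36522005762913295), np.float64(0.3820657148560407)]
org [ 0.52781864 -0.23439165]
org [ 0.52712427 -0.23560036]
org [ 0.52983923 -0.23320961]
org [ 0.53096529 -0.23730337]
```

```bash
cat >> h.py <<'E'
O=np.array([.529,-.2345]);Y=.365
from scipy.spatial.transform import Rotation as Ro
def H2W(x,y,z): c,s=np.cos(Y),np.sin(Y); return np.array([O[0]+c*x-s*y,O[1]+s*x+c*y,z])
def st():
    s=env.get_state();q=s['orientation'];R=Ro.from_quat([*q[1:],q[0]]).as_matrix();p=s['tcp_pos'];d=p[:2]-O;c,s_=np.cos(Y),np.sin(Y)
    h=[c*d[0]+s_*d[1],-s_*d[0]+c*d[1]]
    print('t',round(s['clock'],2),'holder xy mm',np.round(np.array(h)*1e3,1),'z',round(p[2],4),'xang',round(np.arctan2(R[1,0],R[0,0])-(Y-np.pi/2),4),'tilt',np.round(R[:2,2],4),'F',np.round(s['wrist_force'],1),'gap',round(s['finger_gap'],4)); return s,R
def to(x,y,z):
    s,R=st(); print('tool shift',np.round(R.T@(H2W(x,y,z)-s['tcp_pos']),4))
E
python3 -c "
from h import *
to(-.008,.055,.25)"
```

```text
t 0.1 holder xy mm [-485.6 -161.8] z 0.2495 xang -0.1312 tilt [-0.0002  0.0016] F [ 0.2  0.2 -0.5] gap 0.0856
tool shift [-0.2774 -0.4451  0.    ]
```

Request:
carry_out(
  steps=[
    [-1, 0, 0, 0, 0, 0, -0.131],
    [-1, -0.0155, -0.0341, 0, 0, 0, 0],
    [-1, -0.0155, -0.0341, 0, 0, 0, 0],
    [-1, -0.0155, -0.0341, 0, 0, 0, 0],
    [-1, -0.0155, -0.0341, 0, 0, 0, 0],
    [-1, -0.0155, -0.0341, 0, 0, 0, 0],
    [-1, -0.0155, -0.0341, 0, 0, 0, 0],
    [-1, -0.0155, -0.0341, 0, 0, 0, 0],
    [-1, -0.0155, -0.0341, 0, 0, 0, 0],
    [-1, -0.0155, -0.0341, 0, 0, 0, 0],
    [-1, -0.0155, -0.0341, 0, 0, 0, 0],
    [-1, -0.0155, -0.0341, 0, 0, 0, 0],
    [-1, -0.0155, -0.0341, 0, 0, 0, 0],
    [-1, -0.0155, -0.0341, 0, 0, 0, 0],
    [-1, -0.0155, -0.0341, 0, 0, 0, 0],
    [-1, 0, 0, 0, 0, 0, 0],
  ],
)

```text
clock: 2.1
tcp_pos: [0.5028, -0.1846, 0.2497]
orientation: [-0.0, 0.825, -0.566, -0.0]
wrist_force: [-0.1, -0.7, -0.4]
finger_gap: 0.0001
```

Run:
```python
from h import *
to(-.008,.053,.105)
d=snap('wrist'); cv2.imwrite('pics/wrist1.png',d['color'][:,:,::-1])
for p in[(0,0,.125),(-.07,0,.125),(.038,0,.108)]: print(proj(d,H2W(*p)))
```

```text
t 2.1 holder xy mm [-6.7 56. ] z 0.2497 xang 0.0034 tilt [-0.0006  0.0006] F [-0.1 -0.7 -0.4] gap 0.0001
tool shift [0.0031 0.0013 0.1447]
[379.86972085 191.68932284]
[375.31286887 262.1812577 ]
[378.59877207 147.03167647]
```

View pics/wrist1.png

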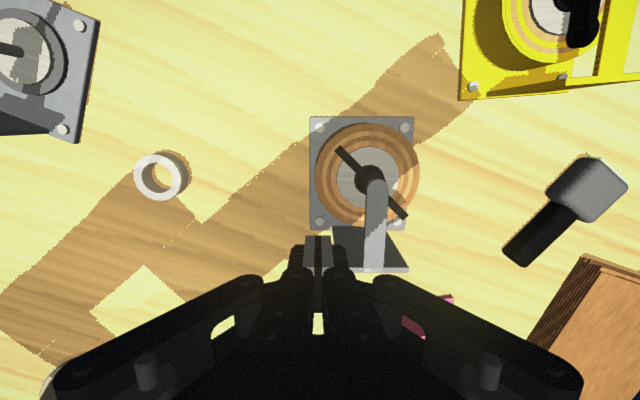

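The wrist view shows the boss near (376,188) and the wing tips near (338,148) and (405,216). The prediction for the boss was (380,192), so I'll refine the axis. The fingers are shut and clear.

Run:
```python
from h import *
d=load('wrist')
def hh(p): v=p[:2]-O;c,s=np.cos(Y),np.sin(Y);return np.round([1e3*(c*v[0]+s*v[1]),1e3*(-s*v[0]+c*v[1])],1)
print('boss',hh(ray(d,376,188,.125)),'arm root',hh(ray(d,374,260,.125)))
for z in(.107,.111):
  a,b=hh(ray(d,338,148,z)),hh(ray(d,405,216,z));print('wing mid',(a+b)/2,'len',np.hypot(*(a-b)),np.degrees(np.arctan2(*(a-b)[::-1])))
for u,v in[(310,117),(414,117),(310,230)]: print('plate',hh(ray(d,u,v,.01)))
```

```text
boss [3.4 3.7] arm root [-67.7   1.4]
wing mid [3.9  3.45] len 94.40471386535738 45.64374571417538
wing mid [4.8 4.2] len 93.06212978435427 45.69657090142218
plate [65.2 65.6]
plate [ 65.6 -61.6]
plate [-82.8  66.2]
```

Request:
carry_out(
  steps=[
    [-1, 0, 0, 0.05, 0, 0, -0.003],
    [-1, 0, 0, 0.05, 0, 0, 0],
    [-1, 0, 0, 0.045, 0, 0, 0],
    [-1, 0.006, -0.0045, 0, 0, 0, 0],
    [-1, 0.006, -0.004, 0, 0, 0, 0],
    [-1, 0.0006, -0.0073, 0, 0, 0, 0],
    [-1, 0.0019, -0.0071, 0, 0, 0, 0],
    [-1, 0.0031, -0.0066, 0, 0, 0, 0],
    [-1, 0.0042, -0.006, 0, 0, 0, 0],
    [-1, 0.0052, -0.0052, 0, 0, 0, 0],
    [-1, 0.006, -0.0042, 0, 0, 0, 0],
    [-1, 0.0066, -0.0031, 0, 0, 0, 0],
    [-1, 0.0071, -0.0019, 0, 0, 0, 0],
    [-1, 0.0073, -0.0006, 0, 0, 0, 0],
  ],
)

```text
clock: 3.9
tcp_pos: [0.5687, -0.219, 0.1052]
orientation: [-0.0, 0.825, -0.566, 0.0]
wrist_force: [-0.5, 1.1, -0.1]
finger_gap: -0.0001
```

```bash
sed -i 's/^O=.*/O=np.array([.5302,-.2319]);Y=.365/' h.py
python3 - <<'E'
from h import *
to(.042,0,.105)
d=snap('wrist'); cv2.imwrite('pics/wrist2.png',d['color'][:,:,::-1])
E
```

```text
t 3.9 holder xy mm [40.6 -1.7] z 0.1052 xang 0.0029 tilt [0.0002 0.0001] F [-0.5  1.1 -0.1] gap -0.0001
tool shift [-0.0017 -0.0015  0.0002]
```

View pics/wrist2.png

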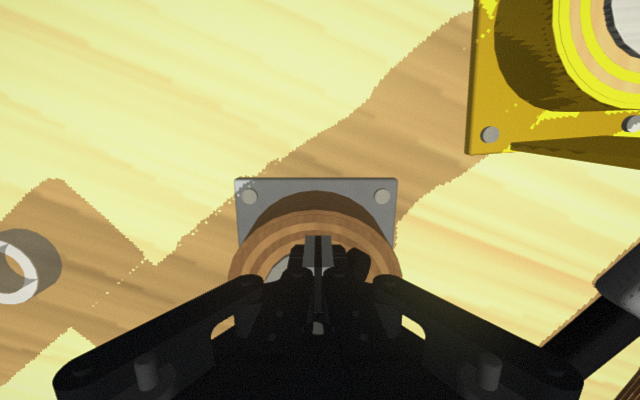

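The wing now lies to the right of the fingers, near (352,262), and the 1.2 N reading shows it is being pushed. I'll finish the stroke, lift, and look from the top camera.

Request:
carry_out(
  steps=[
    [-1, 0.0073, 0.0006, 0, 0, 0, 0],
    [-1, 0.0071, 0.0019, 0, 0, 0, 0],
    [-1, 0.0066, 0.0031, 0, 0, 0, 0],
    [-1, 0.006, 0.0042, 0, 0, 0, 0],
    [-1, 0.0052, 0.0052, 0, 0, 0, 0],
    [-1, 0.0042, 0.006, 0, 0, 0, 0],
    [-1, 0.0031, 0.0066, 0, 0, 0, 0],
    [-1, 0.0019, 0.0071, 0, 0, 0, 0],
    [-1, 0.0006, 0.0073, 0, 0, 0, 0],
    [-1, -0.0006, 0.0073, 0, 0, 0, 0],
    [-1, -0.003, 0, 0, 0, 0, 0],
    [-1, 0, 0, -0.04, 0, 0, 0],
    [-1, 0, 0, -0.04, 0, 0, 0],
  ],
)

```text
clock: 5.58
tcp_pos: [0.5353, -0.2717, 0.1856]
orientation: [0.0, 0.825, -0.566, -0.001]
wrist_force: [0.5, 0.1, -0.7]
finger_gap: -0.0003
```

Run:
```python
from h import *
to(-.009,.053,.185)
d=snap('top');e=snap('scene')
a=d['color'][170:255,355:445,::-1]; b=e['color'][125:205,240:330,::-1]
f=lambda i:cv2.resize(i,(400,int(400*i.shape[0]/i.shape[1])),interpolation=cv2.INTER_CUBIC)
a,b=f(a),f(b);o=np.zeros((380,800,3),np.uint8);o[:len(a),:400]=a;o[:len(b),400:]=b
cv2.imwrite('pics/crop2.png',o)
```

```text
t 5.58 holder xy mm [ -9.4 -39. ] z 0.1856 xang 0.0028 tilt [-0.0021  0.0008] F [ 0.5  0.1 -0.7] gap -0.0003
tool shift [-0.092  -0.0007  0.0007]
```

View pics/crop2.png

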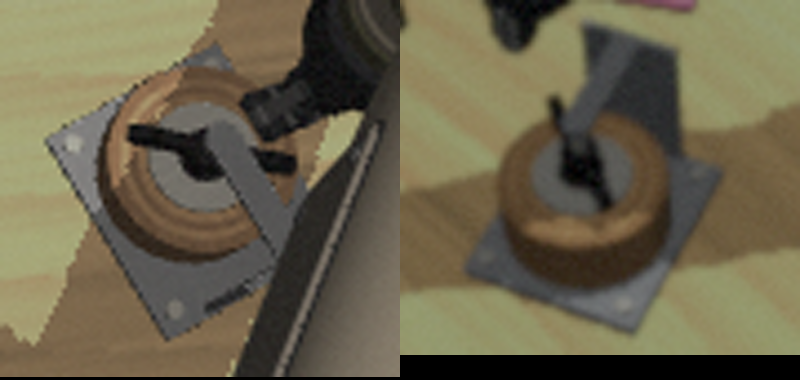

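The crop shows the wing line back at about 46°. The mid-stroke view showed a wing moving ahead of the fingers, so this fits a full half turn, with the other wing now in place. The second stroke will stop just before the possible home position so I can check the force.

Request:
carry_out(
  steps=[
    [-1, -0.046, 0, 0, 0, 0, 0],
    [-1, -0.046, -0.0007, 0, 0, 0, 0],
    [-1, 0, 0, 0.04, 0, 0, 0],
    [-1, 0, 0, 0.041, 0, 0, 0],
    [-1, 0.006, -0.0045, 0, 0, 0, 0],
    [-1, 0.006, -0.004, 0, 0, 0, 0],
    [-1, 0.0006, -0.0073, 0, 0, 0, 0],
    [-1, 0.0019, -0.0071, 0, 0, 0, 0],
    [-1, 0.0031, -0.0066, 0, 0, 0, 0],
    [-1, 0.0042, -0.006, 0, 0, 0, 0],
    [-1, 0.0052, -0.0052, 0, 0, 0, 0],
    [-1, 0.006, -0.0042, 0, 0, 0, 0],
  ],
)

```text
clock: 7.18
tcp_pos: [0.5579, -0.2008, 0.1042]
orientation: [-0.0, 0.825, -0.566, -0.0]
wrist_force: [-0.3, 0.7, -0.9]
finger_gap: -0.0
```

Request:
carry_out(
  steps=[
    [-1, 0.002, -0.001, 0, 0, 0, 0],
    [-1, 0.002, 0, 0, 0, 0, 0],
    [-1, 0, 0, 0, 0, 0, 0],
  ],
)

```text
clock: 7.55
tcp_pos: [0.5592, -0.2022, 0.1041]
orientation: [-0.001, 0.825, -0.565, -0.001]
wrist_force: [-1.8, 7.8, 2.9]
finger_gap: -0.0
```

```bash
python3 -c "
from h import *
st()"
```

```text
t 7.55 holder xy mm [37.7 17.4] z 0.1041 xang 0.0037 tilt [-0.001   0.0037] F [-1.8  7.8  2.9] gap -0.0
```

Request:
carry_out(
  steps=[
    [-1, 0.002, 0, 0, 0, 0, 0],
    [-1, 0, 0, 0, 0, 0, 0],
  ],
)

```text
clock: 7.8
tcp_pos: [0.5593, -0.2026, 0.1041]
orientation: [-0.002, 0.825, -0.565, -0.003]
wrist_force: [-3.8, 11.3, 4.2]
finger_gap: 0.0001
```

```bash
python3 -c "
from h import *
st()"
```

```text
t 7.8 holder xy mm [37.7 17. ] z 0.1041 xang 0.0047 tilt [-0.0019  0.0064] F [-3.8 11.3  4.2] gap 0.0001
```

The finger was stopped hard: 12 N, with only 0.4 mm of travel for a 2 mm command. I'll back off, lift, retreat and check.

Request:
carry_out(
  steps=[
    [-1, -0.006, 0, 0, 0, 0, 0],
    [-1, -0.01, 0, 0, 0, 0, 0],
    [-1, 0, 0, -0.05, 0, 0, 0],
    [-1, 0, 0, -0.05, 0, 0, 0],
    [-1, 0, 0, -0.045, 0, 0, 0],
    [-1, -0.006, 0.03, 0, 0, 0, 0],
    [-1, -0.006, 0.03, 0, 0, 0, 0],
    [-1, -0.006, 0.03, 0, 0, 0, 0],
    [-1, -0.006, 0.03, 0, 0, 0, 0],
    [-1, 0, 0, 0, 0, 0, 0],
  ],
)

```text
clock: 9.05
tcp_pos: [0.4328, -0.2119, 0.2498]
orientation: [0.0, 0.824, -0.567, 0.0]
wrist_force: [-0.3, 0.4, 0.5]
finger_gap: 0.0003
```

Run:
```python
from h import *
st()
d=snap('wrist');e=snap('scene')
cv2.imwrite('pics/scene3.png',e['color'][:,:,::-1])
b=e['color'][125:205,240:330,::-1];a=d['color'][:,:,::-1]
a=cv2.resize(a,(480,300));b=cv2.resize(b,(320,284),interpolation=cv2.INTER_CUBIC)
o=np.zeros((300,800,3),np.uint8);o[:,:480]=a;o[:284,480:]=b
cv2.imwrite('pics/fin.png',o)
for n,q in(('w',d),('s',e)):
  for p in[(0,0,.103),(.05,0,.103)]: print(n,proj(q,H2W(*p)))
```

```text
t 9.05 holder xy mm [-83.8  53.4] z 0.2498 xang 0.0008 tilt [ 0.0005 -0.0009] F [-0.3  0.4  0.5] gap 0.0003
w [376.70495175 102.2520358 ]
w [380.05026682  40.17815275]
s [279.14441789 156.53846225]
s [271.42677913 169.0805294 ]
```

View pics/fin.png

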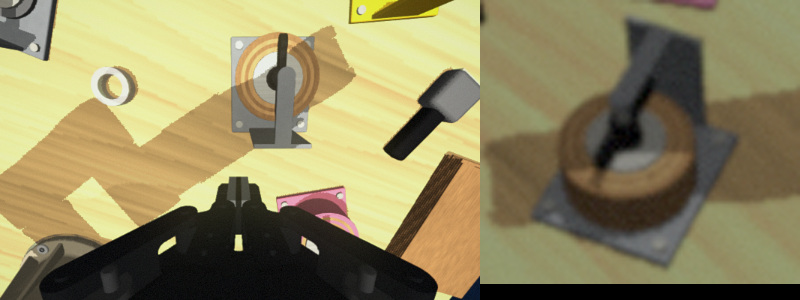

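View pics/scene3.png

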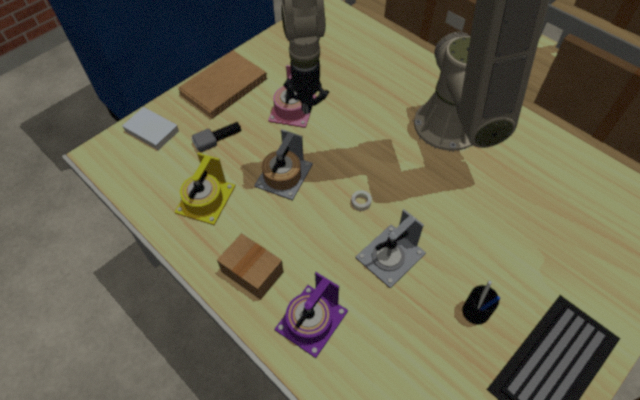

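One wing points straight out along the holder's +x, at (282,38) in the wrist half of the picture, in line with the arm. The other is under the arm. The bench is otherwise unchanged and the gripper is clear, so I'm handing in.

```bash
python3 -c "
from h import *
st();env.hand_in()"
```

```text
t 9.15 holder xy mm [-82.2  52.6] z 0.2497 xang 0.0021 tilt [ 0.0015 -0.0011] F [ 0.   0.3 -0. ] gap 0.0001
the job is handed in; nothing more can be done
```

The wing nut above the fresh roll is home against its hard stop, and I handed the job in at about 9 s. It took two clockwise strokes with the shut fingertips against the wing sides, one of about 180° and one of about 46°, with no pinching.

**Stop check:** the finger met a hard stop where the wing should lie at home. The force rose to about 12 N, and a further 2 mm command moved it only 0.4 mm.

**Final pictures:** one wing points straight out along the holder's +x and the other is under the arm. The other bench items looked where they were; I compared them by eye and measured none of them. The gripper ended clear at 0.25 m, reading about 0.3 N.

**What disagreed or stayed unmeasured:**
- The first estimate of the spindle axis was about 3 mm off between the top and wrist cameras. I corrected it before the finger touched the wing.
- After the first stroke the picture looked the same as before it, because the nut had turned almost exactly half a turn.
- I did not measure how far the nut sank; the home position rests on the hard stop and the wing direction.

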